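Reset the drying timer of the vase

TASK

Three unfired pots stand drying on three bats, each bat with its own timer in front of the pot. Reset the timer of the long-necked vase: with the fingertips, gently press the blue cap of the timer on the vase's bat well down, keep it down for two seconds, then let it spring back and move clear. Do not touch any of the pots, nor the other two bats and their timers.

Things in the scene. Friction and masses are not known exactly. Their poses are not given: they have to be found in the camera images.
- vase: the long-necked bottle vase: solid, unfired, matt white, 103 mm tall, belly 64 mm across, neck 22 mm, lip 36 mm; stands loose on bat_vase. Origin: centre of its underside, z up.
- bowl: the open bowl: unfired, matt white, 100 mm across the rim, 55 mm tall; stands loose on bat_bowl. Origin: centre of its underside, z up.
- beaker: the straight cup-shaped beaker without a handle: unfired, matt white, 72 mm across the rim, 85 mm tall; stands loose on bat_beaker. Origin: centre of its underside, z up.
- bat_vase: plywood drying bat under the vase, fixed to the bench: 220 x 140 x 15 mm, origin at the centre of its underside, z up, x along its length from the timer end (nearer the robot) to the pot. The pot stands about 48 mm to +x. Its timer, part of it: grey box 70 x 90 mm centred 68 mm to -x, its top 47 mm above the bench. The bats look alike and change places; the pot tells them apart.
- timer_vase_top (a point): centre of the top face of the round blue push cap (30 mm across) of the timer on the vase's bat; moves down with the cap. At rest it is 73 mm above the bench and 14 mm above the black collar (46 mm across) round the cap.
- timer_vase (a joint): travel of that cap in m: 0 at rest, up to 0.010 pressed right down. It sinks straight down against a spring (starts to move at 1.5 N, 3.3 N half-way, 5 N at full travel, then a hard stop) and springs back when let go. The timer takes it as pressed from half travel (0.005).
- bat_bowl: plywood drying bat under the bowl, fixed to the bench: 220 x 140 x 15 mm, origin at the centre of its underside, z up, x along its length from the timer end (nearer the robot) to the pot. The pot stands about 48 mm to +x. Its timer, part of it: grey box 70 x 90 mm centred 68 mm to -x, its top 47 mm above the bench. The bats look alike and change places; the pot tells them apart.
- timer_bowl_top (a point): centre of the top face of the round blue push cap (30 mm across) of the timer on the bowl's bat; moves down with the cap. At rest it is 73 mm above the bench and 14 mm above the black collar (46 mm across) round the cap.
- timer_bowl (a joint): travel of that cap in m: 0 at rest, up to 0.010 pressed right down. It sinks straight down against a spring (starts to move at 1.5 N, 3.3 N half-way, 5 N at full travel, then a hard stop) and springs back when let go. The timer takes it as pressed from half travel (0.005).
- bat_beaker: plywood drying bat under the beaker, fixed to the bench: 220 x 140 x 15 mm, origin at the centre of its underside, z up, x along its length from the timer end (nearer the robot) to the pot. The pot stands about 48 mm to +x. Its timer, part of it: grey box 70 x 90 mm centred 68 mm to -x, its top 47 mm above the bench. The bats look alike and change places; the pot tells them apart.
- timer_beaker_top (a point): centre of the top face of the round blue push cap (30 mm across) of the timer on the beaker's bat; moves down with the cap. At rest it is 73 mm above the bench and 14 mm above the black collar (46 mm across) round the cap.
- timer_beaker (a joint): travel of that cap in m: 0 at rest, up to 0.010 pressed right down. It sinks straight down against a spring (starts to move at 1.5 N, 3.3 N half-way, 5 N at full travel, then a hard stop) and springs back when let go. The timer takes it as pressed from half travel (0.005).
Mind the look-alikes: they are no part of the job. Leave any green look-alike of the beaker alone. What is shaped like the bowl but turquoise is not meant.

How it is judged:
On the way, in this order (a step that is already met when the one before it is completed fails the run):
1. the fingertips hold the cap of the vase's timer down, at least half its travel, for 1.5 s (value of joint timer_vase above 0.005 m and contact force between the fingers and bat_vase above 0.3 N), for 1.5 s.
2. the cap has sprung back up (value of joint timer_vase below 0.0015 m), for 0.2 s.
At the end, for the whole second after the job is handed in: The vase's timer was held down at least half-way (5 mm) for 1.5 s and has been let go; all three caps are up (within 1.5 mm), and every pot stands upright (within 0.08 rad), at rest, within 6 mm of where it was (value of joint each of timer_vase, timer_bowl, timer_beaker below 0.0015 m and distance of each of vase, bowl, beaker from where it was at the start of the episode below 0.006 m and angle between each of vase, bowl, beaker's own z axis and vertical below 0.08 rad and linear speed of each of vase, bowl, beaker below 0.02 m/s); the robot touches nothing.
It fails at once if a pot is touched (contact force between any of the fingers, the arm and vase above 0.3 N or contact force between any of the fingers, the arm and bowl above 0.3 N or contact force between any of the fingers, the arm and beaker above 0.3 N).
It fails at once if a pot is shifted, lifted or tipped (distance of any of vase, bowl, beaker from where it was at the start of the episode above 0.01 m or angle between any of vase, bowl, beaker's own z axis and vertical above 0.15 rad).
It fails at once if another pot's bat or timer is touched (contact force between any of the fingers, the arm and bat_bowl above 0.3 N or contact force between any of the fingers, the arm and bat_beaker above 0.3 N).
It fails at once if the vase's timer or bat is pressed harder than 20 N (contact force between any of the fingers, the arm and bat_vase above 20 N).
It also fails if it takes over 38 s, if anything falls off the work surface, if the arm or the gripper's body presses on something with over 40 N, if the wrist force passes 120 N, or if a joint passes its speed limit or range.

ROBOT

A 6-joint arm with a two-finger parallel gripper is mounted at the origin on the work surface. World frame = base frame: x ahead of the robot, y to its left, z up, the work surface at z = 0. Lengths are in m, angles in rad, forces in N, time in s.
With the tool pointing down it reaches from about 0.375 to 0.975 m from the base axis. Payload 3.8 kg.
Tool frame: the origin (TCP) lies midway between the tips of the shut fingers; the grasp point (between the pads) lies 19 mm behind it; z points along the fingers, y is the direction in which the jaws open and shut (so a half turn about z gives the same grasp; the last joint's range is limited). The gripper opens to 85 mm and grips with 20 to 120 N. Pads are 22 mm wide; open, the fingers measure 114 mm over their backs; the gripper's body (76 mm by 85 mm) begins 54 mm behind the grasp point. The pads swing forward as they close: fully open they stand 13 mm farther back than shut.
Start: joints at [1.108, 0.264, 1.604, -0, 1.274, -0.037], TCP at [0.279, 0.615, 0.231] pointing down, gripper open.
Joint ranges: [-2.63, 2.63], [-0.94, 2.18], [0.31, 2.57], [-1.31, 4.45], [0, 2.66], [-2.55, 2.55]. Speed limits (rad/s): [2.57, 2.57, 3.14, 3.14, 3.14, 3.14].

INTERFACE

Orientations are given as a unit quaternion [x, y, z, w].
In Python, from workcell import sensors, optics, ticket gives the robot as it stands.
- The arm moves only by the tool drive_tool, never from a script. Its argument "motion" is one flat list of numbers, 6 for each row, row after row: the shift along the tool's x, y, z in mm, then the turn, a rotation vector about the tool's x, y, z in degrees. In form: [x, y, z, wx, wy, wz, x, y, z, wx, wy, wz, ...]. A call has 1 to 20 rows; each row shifts and turns the commanded pose from where the row before left it, along the tool's axes as they then stand; what a row does not reach is not made up. A row lasts 1/12 s, in which the tool goes at most 41.7 mm and 7.16 degrees, less where a joint would pass 70% of its speed; a pose out of reach is approached as far as the arm can. A call is refused whole if a number of a shift passes 41.7 or a number of a turn 7.16, either way. A call with a gripper value outside its range is refused whole. "jaw" is the finger opening in mm, from 0 to 85.4, set as the call begins (left out, the last holds). The fingers move at their own pace and stop on an object; "force" is the grip in N (left out, the last holds). Time passes only in rows, so rows that do not move let the fingers close. It gives the time, the measured TCP pose, the force and the opening at its end, in the units of the state.
- sensors.observe(): the state, without advancing time (a new reading comes with each control period).
- optics.camera(name): name is "scene" or "side" or "wrist"; returns a dict with "frame" (480x640x3 uint8, red, green, blue), "range_z" (480x640 float32, m along the optical axis (not along the pixel's ray), 0 where there is no reading), "fx", "fy", "cx", "cy" (pixels), "eye" and "attitude" of the camera in the world. Camera axes: x right, y down, z forward; pixel columns grow to the right and rows downward; lengths in m; the calibration is good to about 2 mm. The wrist camera is an equidistant fisheye: a pixel r from the principal point sees the ray r / f radians off the axis. A picture is of the moment at which its call begins.
- ticket.sign_off(): hands the job in, once; it reports no verdict.
The state is a dict: "clock": time; "q": joint angles; "qvel": joint speeds; "effort": joint torques, N m; "tool_pos": TCP position; "tool_rot": TCP orientation; "wrist_force": force on the tool from outside, world axes, zero at the start; "ft_torque": the same for the moment, N m; "gripper_width": finger opening in m.
Only numpy, scipy, OpenCV 4.12 (cv2) and the standard library are available. Lean on these libraries where they do the work, as an engineer would, in place of code of your own. Each camera call takes 0.05 s, during which the arm holds its last target. There are 200 camera calls.

## Working session

There is one attempt and no reset: what is moved stays moved. The work goes in short steps, Python scripts to look and compute and a tool call to move; the robot and the scene stay as the last step left them, time stands still between calls to the robot, and variables do not carry over. Pictures are saved under pics/ and viewed, about 8 in all and at most 12, crops included, and the job is handed in when it is done.

Besides the shell and the picture viewer there is one more tool, called after "Call:" as name(argument=value, ...) on one line, values as JSON. drive_tool: Moves the arm, as the interface text tells. Its arguments: {"type":"object","properties":{"motion":{"type":"array","items":{"type":"number"}},"jaw":{"type":"number"},"force":{"type":"number"}},"required":["motion"]}

```bash
mkdir -p pics; cat > h.py <<'E'
import numpy as np, cv2, pickle
from workcell import sensors, optics, ticket
from scipy.spatial.transform import Rotation as R
def shot(n,tag):
    c=optics.camera(n); pickle.dump(c,open(f'pics/{tag}.pkl','wb')); cv2.imwrite(f'pics/{tag}.png',c['frame'][:,:,::-1]); return c
def load(tag): return pickle.load(open(f'pics/{tag}.pkl','rb'))
def rot(c):
    a=np.array(c['attitude'],float); return a if a.shape==(3,3) else R.from_quat(a).as_matrix()
def ray(c,u,v):
    x,y=(u-c['cx'])/c['fx'],(v-c['cy'])/c['fy']
    return rot(c)@np.array([x,y,1.])
def pt(c,u,v,d=None):
    d=c['range_z'][int(v),int(u)] if d is None else d
    return np.array(c['eye'])+ray(c,u,v)*d
E
python3 - <<'E'
from h import *
for n in('scene','side','wrist'):
    c=shot(n,n+'0'); print(n,c['eye'],c['attitude'],c['fx'],c['cx'],c['cy'])
s=sensors.observe();print(s)
a=[cv2.imread(f'pics/{n}0.png') for n in('scene','side')]
E
```

```text
scene [1.36195397 0.46302328 0.7262703 ] [ 0.47870907  0.75017129 -0.38529195 -0.24419414] 466.8160138447192 322.2916576759217 236.5012993325185
side [ 0.5215585  -0.97338686  0.63556853] [ 0.85973791 -0.01458248  0.00355188 -0.5105149 ] 504.9327992526 313.8822359825955 238.2317103851947
wrist [0.20578264 0.648028   0.37292995] [0.83001059 0.53498212 0.0848364  0.13296366] 371.64829954431775 312.8678754426615 237.91572376047873
{'clock': 0.15, 'q': array([ 1.10805583e+00,  2.64608095e-01,  1.60504692e+00,  3.13599215e-06,
        1.27369588e+00, -3.69114593e-02]), 'qvel': array([-0.00198235, -0.00340789, -0.00381823, -0.00167495,  0.00103544,
       -0.00034239]), 'effort': array([ 5.08018693e-04, -5.15908742e+01, -3.67957449e+01, -1.51019467e-04,
        8.06016207e-03, -4.78661931e-06]), 'tool_pos': array([0.27858491, 0.6142173 , 0.23023639]), 'tool_rot': array([ 2.11309868e-01,  9.77418726e-01, -8.51454986e-04, -2.18801247e-04]), 'wrist_force': array([ 0.0147341 ,  0.06375447, -0.32675441]), 'ft_torque': array([ 0.00088156,  0.07265699, -0.02939371]), 'gripper_width': 0.08483719453826107}
```

View pics/scene0.png

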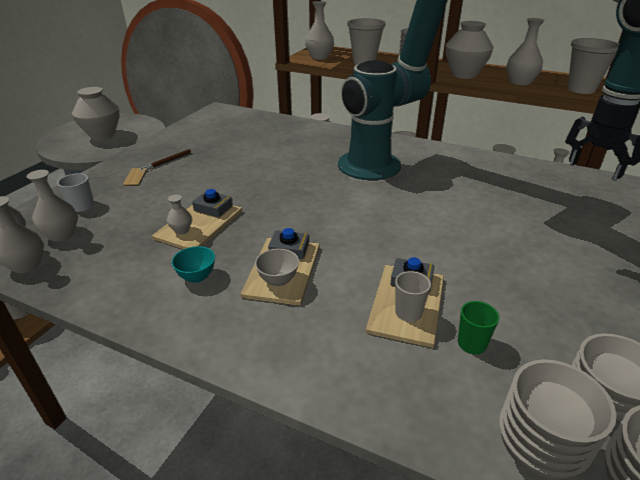

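View pics/side0.png

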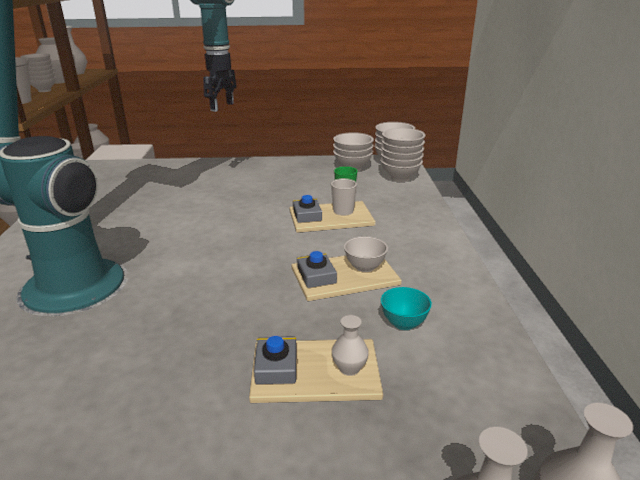

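In the scene view the candidates are:
- **Vases:** the small long-necked vase is on a bat at (178,216), with its timer cap at (211,195). The big vases at (52,210) and (15,240) have no bat or timer.
- **Other timers:** the bowl's cap is at (289,236) and the beaker's at (414,266).
- **Look-alikes:** a turquoise bowl at (195,265) and a green beaker at (478,327).

In the side view the vase is at (350,350) and its cap at (275,345). I choose that cap, and will check it in one crop.

```bash
python3 - <<'E'
from h import *
def blue(c):
    h=cv2.cvtColor(c['frame'],cv2.COLOR_RGB2HSV); m=cv2.inRange(h,(108,150,60),(125,255,255))
    n,l,s,ce=cv2.connectedComponentsWithStats(m)
    return [(ce[i],s[i]) for i in range(1,n) if s[i][4]>30],l
for n in('scene0','side0'):
    c=load(n);b,l=blue(c)
    for ce,s in b:
        # top-face points by depth
        vs,us=np.where(cv2.inRange(cv2.cvtColor(c['frame'],cv2.COLOR_RGB2HSV),(108,150,60),(125,255,255))[s[1]:s[1]+s[3],s[0]:s[0]+s[2]]>0)
        P=np.array([pt(c,u+s[0],v+s[1]) for u,v in zip(us,vs)])
        z=np.percentile(P[:,2],90); T=P[P[:,2]>z-.006]
        print(n,ce.round(1),s,'top z',z.round(4),'n',len(T),'mean',T.mean(0).round(4),'mid',((T.min(0)+T.max(0))/2).round(4))
c=load('side0')
for nm,u,v in(('vase lip',350,323),('belly',350,355),('batcorner',251,399),('batcorner2',380,397)): print(nm,pt(c,u,v).round(4))
# two-ray triangulation of cap centroid
a,b=load('scene0'),load('side0')
ca=min(blue(a)[0],key=lambda t:np.hypot(*(t[0]-[211,195])))[0];cb=min(blue(b)[0],key=lambda t:np.hypot(*(t[0]-[275,345])))[0]
ra,rb=ray(a,*ca),ray(b,*cb)
t=np.linalg.lstsq(np.c_[ra,-rb],np.array(b['eye'])-np.array(a['eye']),rcond=None)[0]
print('tri',np.array(a['eye'])+ra*t[0],np.array(b['eye'])+rb*t[1])
cv2.imwrite('pics/crop.png',cv2.resize(b['frame'][300:420,230:410,::-1],None,fx=4,fy=4,interpolation=cv2.INTER_CUBIC))
E
```

```text
scene0 [210.  193.1] [205 189  11   9  76] top z 0.0725 n 48 mean [ 0.4731 -0.2969  0.0706] mid [ 0.4715 -0.2986  0.0704]
scene0 [287.6 233. ] [282 228  12  11 107] top z 0.073 n 72 mean [ 0.564  -0.0017  0.08  ] mid [0.9508 0.2205 0.3967]
scene0 [413.6 263.2] [407 257  14  13 137] top z 0.0727 n 97 mean [0.5464 0.3053 0.0776] mid [0.9411 0.3761 0.3966]
side0 [306.8 199.3] [302 195  11   9  67] top z 0.0732 n 37 mean [0.5338 0.259  0.0868] mid [ 0.5328 -0.3322  0.3517]
side0 [315.8 256.7] [310 251  13  12 122] top z 0.0738 n 79 mean [ 0.5483 -0.0174  0.0721] mid [ 0.5487 -0.0152  0.072 ]
side0 [274.4 345.1] [266 336  18  17 166] top z 0.0736 n 98 mean [ 0.4682 -0.3044  0.072 ] mid [ 0.4689 -0.3037  0.0715]
vase lip [ 0.5951 -0.3157  0.1173]
belly [ 0.5944 -0.3364  0.0674]
batcorner [ 0.4304 -0.3711  0.01  ]
batcorner2 [ 0.6425 -0.3702  0.0054]
tri [ 0.46897013 -0.30191835  0.06251571] [ 0.46837067 -0.30159551  0.06295015]
```

View pics/crop.png

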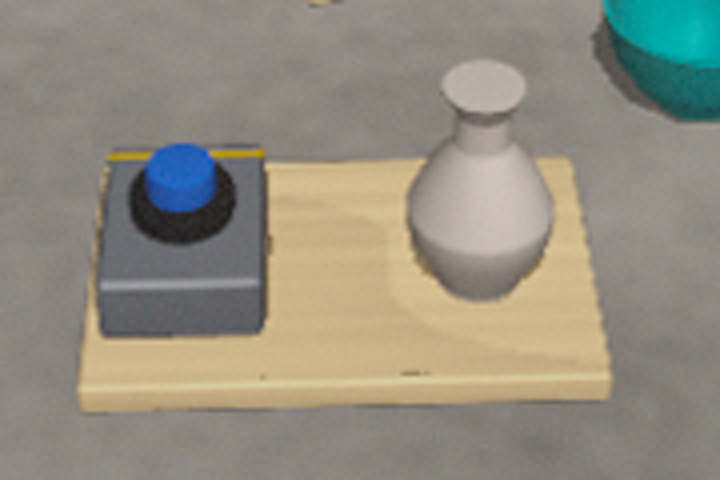

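The crop shows the long-necked vase at (483,180), and on the same bat the grey timer with its blue cap at (180,178). Two views put the cap top at about (0.469, -0.302, 0.073). I'll set out at z 0.23, closing the fingers on the way.

Call:
drive_tool(motion=[-9,-12.5,0,0,0,0,-18.4,-25.2,0,0,0,0,-18.4,-25.2,0,0,0,0,-18.4,-25.2,0,0,0,0,-18.4,-25.2,0,0,0,0,-18.4,-25.2,0,0,0,0,-18.4,-25.2,0,0,0,0,-18.4,-25.2,0,0,0,0,-18.4,-25.2,0,0,0,0,-18.4,-25.2,0,0,0,0,-18.4,-25.2,0,0,0,0,-18.4,-25.2,0,0,0,0,-18.4,-25.2,0,0,0,0,-18.4,-25.2,0,0,0,0,-18.4,-25.2,0,0,0,0,-18.4,-25.2,0,0,0,0,-18.4,-25.2,0,0,0,0,-18.4,-25.2,0,0,0,0,-18.4,-25.2,0,0,0,0,-9,-12.5,0,0,0,0], jaw=0, force=40)

```text
clock: 1.82
tool_pos: [0.3992, 0.0318, 0.2312]
tool_rot: [0.212, 0.977, -0.001, 0.0]
wrist_force: [-0.4, 0.1, -0.1]
gripper_width: 0.0004
```

Call:
drive_tool(motion=[-8.4,-11.2,0,0,0,0,-16.8,-23,0,0,0,0,-16.8,-23,0,0,0,0,-16.8,-23,0,0,0,0,-16.8,-23,0,0,0,0,-16.8,-23,0,0,0,0,-16.8,-23,0,0,0,0,-16.8,-23,0,0,0,0,-16.8,-23,0,0,0,0,-16.8,-23,0,0,0,0,-16.8,-23,0,0,0,0,-16.8,-23,0,0,0,0,-8.4,-11.2,0,0,0,0,0,0,15,0,0,0,0,0,20,0,0,0,0,0,20,0,0,0,0,0,10,0,0,0,0,0,0,0,0,0,0,0,0,0,0,0])

```text
clock: 3.4
tool_pos: [0.4686, -0.2989, 0.1658]
tool_rot: [0.211, 0.977, 0.0, -0.001]
wrist_force: [-0.8, -0.6, -0.1]
gripper_width: 0.0003
```

```bash
python3 - <<'E'
from h import *
s=sensors.observe();print(s['tool_pos'],s['tool_rot'],s['gripper_width'],s['wrist_force'])
c=shot('wrist','wrist1'); d=shot('side','side1')
def mask(c): return cv2.inRange(cv2.cvtColor(c['frame'],cv2.COLOR_RGB2HSV),(108,150,50),(125,255,255))
m=mask(c);n,l,st,ce=cv2.connectedComponentsWithStats(m)
Rm=rot(c)
for i in range(1,n):
    if st[i][4]<40: continue
    vs,us=np.where(l==i); x=(us-c['cx'])/c['fx'];y=(vs-c['cy'])/c['fy'];r=np.hypot(x,y)+1e-9
    k=np.tan(r)/r; z=c['range_z'][vs,us]
    P=np.array(c['eye'])+(np.c_[x*k,y*k,np.ones(len(x))]*z[:,None])@Rm.T
    T=P[(P[:,2]>.069)&(P[:,2]<.08)]
    print(ce[i].round(1),st[i],len(T),np.median(P[:,2]).round(4))
    if len(T): print(' mid',((np.percentile(T,1,0)+np.percentile(T,99,0))/2).round(4),'mean',T.mean(0).round(4), np.ptp(T,axis=0).round(4))
w=c['frame'];v=cv2.resize(d['frame'][240:420,190:430],(640,480))
cv2.imwrite('pics/both.png',cv2.resize(np.hstack([w,v])[:,:,::-1],(800,300),interpolation=cv2.INTER_AREA))
E
```

```text
[ 0.46862773 -0.29886283  0.16584786] [ 2.11128799e-01  9.77457914e-01  3.57110742e-04 -7.27443137e-04] 0.0003213077212114585 [-0.81327466 -0.63846963 -0.09124359]
[633.7 190.6] [626 174  14  34 366] 135 0.0669
 mid [ 0.5478 -0.0201  0.0717] mean [ 0.5465 -0.0215  0.0717] [0.0251 0.0118 0.0058]
[312.5 240.8] [ 291  218   44   46 1617] 1409 0.0729
 mid [ 0.4692 -0.2985  0.0722] mean [ 0.4688 -0.2983  0.0729] [0.029  0.0296 0.006 ]
```

View pics/both.png

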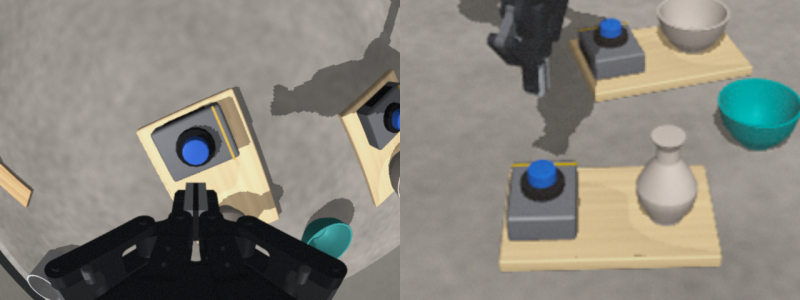

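The close look puts the cap at (0.469, -0.2985, 0.073), which is wrist pixel (313,241). The TCP is within 1 mm of it in x and y, and the fingers are shut and clear of the vase. Going down to just above the cap.

Call:
drive_tool(motion=[0,0,10,0,0,0,0,0,18,0,0,0,0,0,20,0,0,0,0,0,18,0,0,0,0,0,10,0,0,0,0,0,5,0,0,0,0,0,2,0,0,0,0,0,0,0,0,0,0,0,0,0,0,0,0,0,0,0,0,0,0])

```text
$.motion: bad value
```

Call:
drive_tool(motion=[0,0,10,0,0,0,0,0,18,0,0,0,0,0,20,0,0,0,0,0,18,0,0,0,0,0,10,0,0,0,0,0,5,0,0,0,0,0,2,0,0,0,0,0,0,0,0,0,0,0,0,0,0,0])

```text
clock: 4.25
tool_pos: [0.4698, -0.3, 0.0844]
tool_rot: [0.211, 0.977, -0.0, 0.001]
wrist_force: [0.2, 0.1, -0.1]
gripper_width: -0.0001
```

```bash
python3 - <<'E'
from h import *
s=sensors.observe();print(s['tool_pos'],s['wrist_force'])
d=shot('side','side2');w=shot('wrist','wrist2')
cv2.imwrite('pics/both2.png',np.hstack([cv2.resize(d['frame'][280:400,230:390],(400,300)),cv2.resize(w['frame'],(400,300))])[:,:,::-1])
E
```

```text
[ 0.46980755 -0.30002926  0.08438698] [ 0.17374839  0.08195274 -0.14615265]
```

View pics/both2.png

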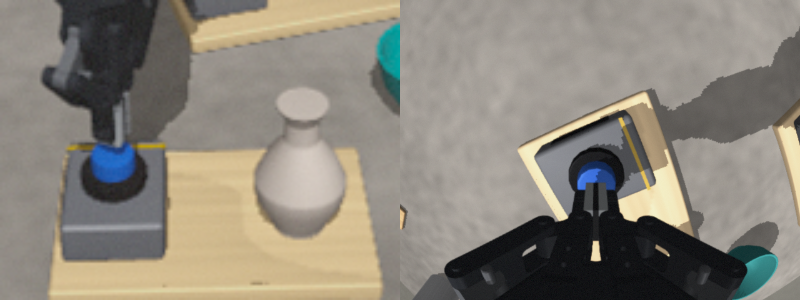

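The side view shows the fingertips directly over the blue cap at (113,150), clear of the vase. Pressing now.

Call:
drive_tool(motion=[0,0,4,0,0,0,0,0,3,0,0,0,0,0,2,0,0,0,0,0,2,0,0,0,0,0,2,0,0,0,0,0,2,0,0,0,0,0,1,0,0,0,0,0,1,0,0,0,0,0,0,0,0,0,0,0,0,0,0,0])

```text
clock: 5.18
tool_pos: [0.4689, -0.2994, 0.0664]
tool_rot: [0.211, 0.977, 0.0, -0.0]
wrist_force: [-2.2, 1.3, 2.5]
gripper_width: -0.0001
```

Call:
drive_tool(motion=[0,0,1,0,0,0,0,0,1,0,0,0,0,0,0,0,0,0,0,0,0,0,0,0,0,0,0,0,0,0,0,0,0,0,0,0])

```text
clock: 5.68
tool_pos: [0.4689, -0.2994, 0.0643]
tool_rot: [0.211, 0.977, 0.0, -0.0]
wrist_force: [-1.2, 1.5, 4.4]
gripper_width: 0.0001
```

```bash
python3 - <<'E'
from h import *
F=[];Z=[]
for i in range(4):
    d=optics.camera('side'); s=sensors.observe(); F.append(s['wrist_force']);Z.append(s['tool_pos'])
print(np.round(F,2),np.round(Z,4),s['clock'])
E
```

```text
[[-2.02  1.66  4.75]
 [-1.6   2.11  5.22]
 [-2.33  1.68  3.75]
 [-2.64  0.88  3.43]] [[ 0.4689 -0.2994  0.0643]
 [ 0.4689 -0.2994  0.0643]
 [ 0.4689 -0.2994  0.0643]
 [ 0.4689 -0.2994  0.0643]] 5.8833
```

The force averages about 4.3 N, which matches roughly 8 mm of travel. Holding.

Call:
drive_tool(motion=[0,0,0,0,0,0,0,0,0,0,0,0,0,0,0,0,0,0,0,0,0,0,0,0,0,0,0,0,0,0,0,0,0,0,0,0,0,0,0,0,0,0,0,0,0,0,0,0,0,0,0,0,0,0,0,0,0,0,0,0,0,0,0,0,0,0,0,0,0,0,0,0,0,0,0,0,0,0,0,0,0,0,0,0,0,0,0,0,0,0,0,0,0,0,0,0,0,0,0,0,0,0,0,0,0,0,0,0,0,0,0,0,0,0,0,0,0,0,0,0])

```text
clock: 7.55
tool_pos: [0.4689, -0.2994, 0.0643]
tool_rot: [0.211, 0.977, 0.0, -0.0]
wrist_force: [-2.2, 1.9, 4.0]
gripper_width: -0.0
```

Call:
drive_tool(motion=[0,0,0,0,0,0,0,0,0,0,0,0,0,0,0,0,0,0,0,0,0,0,0,0,0,0,0,0,0,0,0,0,0,0,0,0])

```text
clock: 8.05
tool_pos: [0.4689, -0.2994, 0.0643]
tool_rot: [0.211, 0.977, 0.0, -0.0]
wrist_force: [-3.2, 2.9, 4.7]
gripper_width: 0.0001
```

Call:
drive_tool(motion=[0,0,-2,0,0,0,0,0,-3,0,0,0,0,0,-4,0,0,0,0,0,-6,0,0,0,0,0,-10,0,0,0,0,0,-15,0,0,0,0,0,-20,0,0,0,0,0,-20,0,0,0,0,0,-15,0,0,0,0,0,-5,0,0,0,0,0,0,0,0,0,0,0,0,0,0,0,0,0,0,0,0,0,0,0,0,0,0,0])

```text
clock: 9.22
tool_pos: [0.4681, -0.2989, 0.1628]
tool_rot: [0.211, 0.977, 0.0, -0.001]
wrist_force: [1.3, 0.1, -0.6]
gripper_width: 0.0
```

```bash
python3 - <<'E'
from h import *
s=sensors.observe();print(s['tool_pos'],s['wrist_force'],s['clock'])
d=shot('side','side3');w=shot('wrist','wrist3')
c=w;m=cv2.inRange(cv2.cvtColor(c['frame'],cv2.COLOR_RGB2HSV),(108,150,50),(125,255,255))[200:280,280:350]
vs,us=np.where(m>0);vs+=200;us+=280
x=(us-c['cx'])/c['fx'];y=(vs-c['cy'])/c['fy'];r=np.hypot(x,y)+1e-9;k=np.tan(r)/r
P=np.array(c['eye'])+(np.c_[x*k,y*k,np.ones(len(x))]*c['range_z'][vs,us][:,None])@rot(c).T
print('cap top z',np.median(P[:,2]))
a=load('side0');cv2.imwrite('pics/ba.png',np.hstack([cv2.resize(q['frame'][150:420,220:460],(400,450)) for q in(a,d)])[:,:,::-1])
E
```

```text
[ 0.46814829 -0.29887149  0.16279755] [ 1.31708232  0.07268615 -0.62527391] 9.2167
cap top z 0.07294893679868422
```

View pics/ba.png

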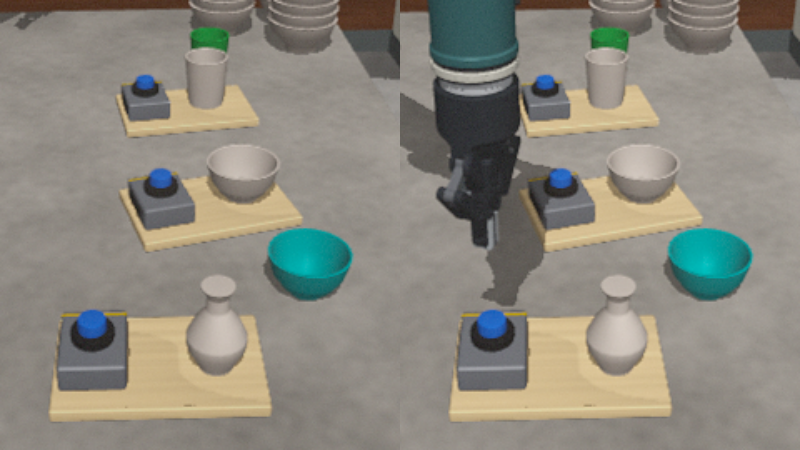

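The before and after views match: the vase cap at (491,323) is back up, all pots stand where they were, and the gripper is clear. Handing in.

```bash
python3 -c "
from workcell import ticket; print(ticket.sign_off())"
```

```text
the job is handed in; nothing more can be done
None
```

I reset the long-necked vase's timer and handed the job in at about 9 s on the robot's clock; the hand-in reports no verdict.

- **Press:** With the fingers shut, I pressed the blue cap about 8–9 mm down, at roughly 3.4–5.2 N vertically. I held it there for about 2.4 s, then lifted straight up to about 90 mm above the cap.
- **Last checks:** The wrist camera puts the cap top at 0.0729 m, its rest height. The side view before and after shows all three pots and the other two timers unchanged.
- **One oddity:** While pressing, the wrist also read about 2–4 N sideways, probably friction on the cap. It did no visible harm and was gone after release, when the remaining readings were up to 1.3 N, similar to the noise before contact.

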